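Feed the cylinder head under the seat driver with the spoked capstan

TASK

In the cylinder head shop, turn the four-spoked capstan on the green feed fixture, pushing spoke after spoke around its hub, until the bore holding the copper-coloured valve seat ring stands centred under the red-capped seat driver (not under the white-faced dial gauge), and leave it standing there. Move the carriage only by the capstan's spokes: do not push the carriage or the cylinder head themselves, and leave the blue tray of spare rings where it is.

Things in the scene. Friction and masses are not known exactly. Their poses are not given: they have to be found in the camera images.
- capstan: Upright hub 52 mm across, cap 30 mm above origin; 4 steel spokes 12 mm thick along its own +-x, +-y, 26 mm black balls at radius 115. Origin: on axis at spoke height (120 mm); z up. Under the spokes, beyond radius 45, free down to 45 mm above the table except on the carriage side. 5 N at radius 75 turns it; stays where left. Anticlockwise from above feeds the carriage to its +y, 20 mm per rad.
- carriage: Aluminium cylinder head on a slide, 130 (x) by 270 (y) mm, deck 150 mm up. Origin: axis of the one bore with a copper-coloured ring (39 mm across, 5 mm proud), at deck height. y: feed, x: away from capstan, z up. Starts 180 mm along x from the capstan axis; nearest face 47 mm nearer. Head reaches 93 mm to +y, 177 to -y. Travel 110 mm either way, then end stops.
- driver_tip (a point): Centre of the lower face, 176 mm above the table, of a steel punch 28 mm across, under a round red cap (40 mm across, top 245 mm up) at the end of a grey arm; fixed. It lies on the ring bore's line of travel, 60 to 85 mm from the bore's start, towards +y or -y. The like stand on the other side has a white-faced dial gauge: not wanted.
- ring_tray: Bystander: loose open blue tray, 120 by 160 mm, 35 mm high, on the table beside the fixture about 250 mm from the capstan's axis, three spare steel rings in it. Origin: centre of its underside.

How it is judged:
By the outcome, as a careful person would: the job done as asked, in the order asked, and still so for the second after the job is handed in, with the robot touching nothing.
It also fails if it takes over 45 s, if anything falls off the work surface, if the arm or the gripper's body presses on something with over 40 N, if the wrist force passes 120 N, or if a joint passes its speed limit or range.

ROBOT

A 6-joint arm with a two-finger parallel gripper is mounted at the origin on the work surface. World frame = base frame: x ahead of the robot, y to its left, z up, the work surface at z = 0. Lengths are in mm, angles in rad, forces in N, time in s.
With the tool pointing down it reaches from about 350 to 775 mm from the base axis. Payload 7.3 kg.
Tool frame: the origin (TCP) lies at the very end of the fingers, on their centre line; the grasp point (between the pads) lies 19 mm behind it; z points along the fingers, x is the direction in which the jaws open and shut, and the axes are right-handed (so a half turn about z gives the same grasp; the last joint's range is limited). The gripper opens to 92 mm and grips with 3 to 60 N. Pads are 19 mm wide; open, the fingers measure 130 mm over their backs; the gripper's body (75 mm by 190 mm) begins 47 mm behind the grasp point.
Start: joints at [1.047, 0.342, 1.524, -0, 1.275, -0.146], TCP at [193.649, 488.004, 194.741] pointing down, gripper open.
Joint ranges: [-2.53, 2.53], [-0.77, 2.02], [0.04, 2.7], [-1, 4.14], [0.28, 2.66], [-3.11, 3.11]. Speed limits (rad/s): [2.57, 2.57, 3.14, 3.14, 3.14, 3.14].

INTERFACE

Orientations are given as [roll, pitch, yaw] about the fixed x, y, z axes, in that order (R = Rz(yaw) Ry(pitch) Rx(roll)).
In Python, from plant import bot, capture, camera_params gives the robot as it stands.
- The arm moves only by the shell command python3 -m jog 'ROWS' [OPENING]. ROWS is a JSON object of lists of equal length, an entry for each row: "xyz": the shift along the world's x, y, z as a fraction of full scale, a list of three; "angular": the turn, a rotation vector about the world's x, y, z as a fraction of full scale, a list of three. In form: {"xyz": [[x, y, z], ...], "angular": [[wx, wy, wz], ...]}. A call has 1 to 10 rows; each row shifts and turns the pose as measured when the row begins; what a row does not reach is not made up. Full scale, the value 1, is 2 cm for a shift and 6 degrees for a turn. A row lasts 1/10 s, in which the tool goes at most 50 mm and 8.59 degrees, less where a joint would pass 70% of its speed; a pose out of reach is approached as far as the arm can. A call with a number of a shift or a turn outside -1 to 1 is refused whole. A call with a gripper value outside its range is refused whole. OPENING is the closure, from -1 (fully open) to 1 (shut), set as the call begins (- or left out, the last holds). The fingers move at their own pace and stop on an object; the grip force is fixed at half the most. Time passes only in rows, so rows that do not move let the fingers close. It gives the time, the measured TCP pose, the force and the opening at its end, in the units of the state.
- bot.get_obs(): the state, without advancing time (a new reading comes with each control period).
- capture(name): name is "scene" or "top"; returns the picture (400x640x3 uint8, red, green, blue); there is no depth.
- camera_params(name): a dict with "fx", "fy", "cx", "cy" (pixels), "rvec" (rotation vector, rad) and "tvec" (3), from world to camera coordinates, as OpenCV has them. Camera axes: x right, y down, z forward; pixel columns grow to the right and rows downward; lengths in mm; the calibration is good to about 2 mm. A picture is of the moment at which its call begins. camera_params takes no time and is no camera call.
- bot.close_job(): hands the job in, once; it reports no verdict.
The state is a dict: "time": time; "joint_positions": joint angles; "dq": joint speeds; "tau": joint torques, N m; "tool_pos": TCP position; "tcp_rot": TCP orientation; "contact_force": force on the tool from outside, world axes, zero at the start; "moment": the same for the moment, N m; "grip_width": finger opening in mm.
Only numpy, scipy, OpenCV 4.12 (cv2) and the standard library are available. Lean on these libraries where they do the work, as an engineer would, in place of code of your own. Each camera call takes 0.05 s, during which the arm holds its last target.

## Working session

There is one attempt and no reset: what is moved stays moved. The work goes in short steps, Python scripts to look and compute and a shell command to move; the robot and the scene stay as the last step left them, time stands still between calls to the robot, and variables do not carry over. Pictures are saved under pics/ and viewed, and the job is handed in when it is done.

```bash
ls; mkdir -p pics; python3 - <<'E'
from plant import bot, capture, camera_params
import cv2
for n in ("scene","top"):
    im=capture(n); cv2.imwrite(f"pics/{n}0.png",im[:,:,::-1]); p=camera_params(n); print(n,p)
o=bot.get_obs(); print(o)
E
```

```text
pics
scene {'fx': 390.54091351059907, 'fy': 390.54091351059907, 'cx': 328.9469596664407, 'cy': 195.3870871269852, 'rvec': array([ 2.09430886,  1.24428929, -0.47610741]), 'tvec': array([-444.85647835, -291.29654504, 1150.52841785])}
top {'fx': 387.8519941834684, 'fy': 387.8519941834684, 'cx': 321.86924556978136, 'cy': 192.88816955182818, 'rvec': array([ 2.15612479, -2.11192974,  0.14932627]), 'tvec': array([144.47933646, 660.91412884, 842.38519514])}
{'time': 0.1, 'joint_positions': array([ 1.04700486e+00,  3.42678450e-01,  1.52490052e+00, -5.94647261e-06,
        1.27542720e+00, -1.45986764e-01]), 'dq': array([ 6.37117304e-05, -1.47951689e-03, -2.54697286e-03,  2.68670849e-03,
       -1.51602559e-03, -2.08786583e-04]), 'tau': array([ 1.07521526e-03, -4.32006168e+01, -2.44695586e+01,  7.18004582e-02,
        5.25664003e-02, -5.90633795e-05]), 'tool_pos': array([193.43135746, 487.62893492, 194.10863932]), 'tcp_rot': array([-3.14139266e+00,  1.39930799e-03,  1.19299349e+00]), 'contact_force': array([ 0.14085149,  0.11797992, -0.34190524]), 'moment': array([-0.01403999,  0.00054767,  0.00077953]), 'grip_width': 91.99636097561286}
```

View pics/scene0.png

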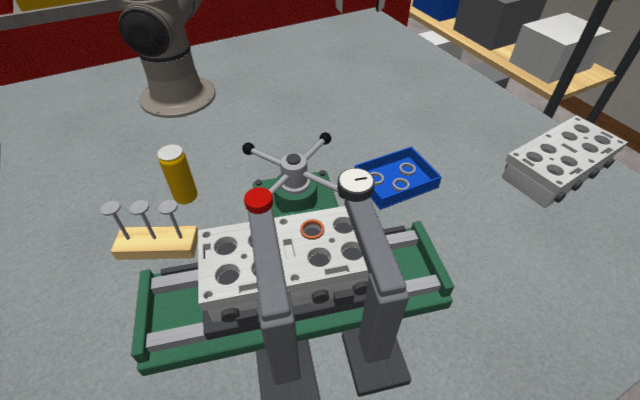

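View pics/top0.png

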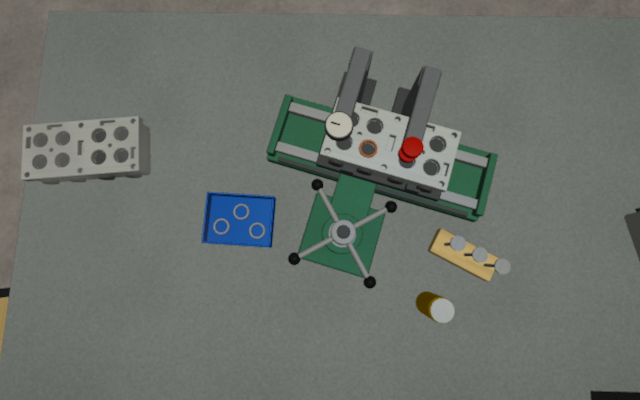

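The scene view shows the hub near (293,160), the red cap at (258,200), the dial at (356,183), and the copper ring at (312,229). In the top view these are at (343,232), (412,149), (339,125) and (369,148), with the balls at (317,185), (391,207), (370,282) and (294,258). Next I'll measure them.

```bash
cat > h.py <<'E'
import numpy as np, cv2
from plant import bot, capture, camera_params
def cam(n):
    p=camera_params(n); R=cv2.Rodrigues(p['rvec'])[0]; K=np.array([[p['fx'],0,p['cx']],[0,p['fy'],p['cy']],[0,0,1]]); return K,R,np.array(p['tvec'])
def ray(n,uv,z):
    K,R,t=cam(n); C=-R.T@t; d=R.T@np.linalg.inv(K)@np.array([uv[0],uv[1],1.]); return C+d*(z-C[2])/d[2]
def proj(n,P):
    K,R,t=cam(n); q=K@(R@np.array(P,float)+t); return q[:2]/q[2]
def blobs(m,amin=15):
    n,l,s,c=cv2.connectedComponentsWithStats(m.astype(np.uint8),connectivity=8)
    return [(c[i].round(1),s[i].tolist()) for i in range(1,n) if s[i][4]>=amin]
def masks(im):
    h=cv2.cvtColor(im,cv2.COLOR_RGB2HSV); H,S,V=[h[...,i].astype(int) for i in range(3)]
    return dict(red=((H<4)|(H>176))&(S>180)&(V>110), cop=(H>=4)&(H<16)&(S>90)&(V>70)&(V<240), blk=(V<45), blue=(H>100)&(H<125)&(S>150)&(V>60))
E
python3 - <<'E'
from h import *
for n in ("scene","top"):
    K,R,t=cam(n); print(n,"C",(-R.T@t).round(0))
    im=cv2.imread(f"pics/{n}0.png")[:,:,::-1].copy()
    m=masks(im)
    zz=dict(red=245,cop=155,blk=120,blue=20)
    for k in m:
        for c,s in blobs(m[k],12):
            if s[4]<3000: print(n,k,c,s,ray(n,c,zz[k]).round(0))
for n,uv in (("top",(343,232)),("scene",(293,160))): print(ray(n,uv,150).round(1))
E
```

```text
scene C [1088. -107.  641.]
scene red [257.7 197.6] [245, 188, 27, 20, 442] [720.  -8. 245.]
scene cop [408.5  11.5] [407, 7, 3, 11, 15] [109. 730. 155.]
scene cop [577.5 107. ] [559, 96, 33, 23, 279] [711. 746. 155.]
scene cop [617.7 129.7] [594, 112, 46, 41, 438] [806. 748. 155.]
scene cop [311.9 228.3] [301, 219, 23, 20, 213] [739.  66. 155.]
scene blk [193.4   5.2] [192, 0, 3, 12, 19] [-330.  166.  120.]
scene blk [376.8   4.7] [376, 0, 3, 11, 19] [-58. 727. 120.]
scene blk [577.8  54.2] [544, 0, 68, 117, 1315] [ 506. 1043.  120.]
scene blk [146.3  35.6] [119, 10, 71, 52, 1938] [-165.  -20.  120.]
scene blk [615.4  78.6] [587, 31, 53, 92, 777] [ 643. 1014.  120.]
scene blk [325.6 137.4] [320, 133, 11, 11, 74] [506. 218. 120.]
scene blk [247.3 147.8] [243, 143, 11, 11, 84] [461.  58. 120.]
scene blk [607.1 165. ] [604, 162, 9, 6, 15] [850. 679. 120.]
scene blk [592.2 175.4] [589, 173, 8, 5, 18] [856. 625. 120.]
scene blk [354.5 195. ] [338, 185, 35, 16, 223] [681. 183. 120.]
scene blk [575.3 187.2] [572, 184, 9, 6, 18] [862. 566. 120.]
scene blk [558.9 198.9] [555, 195, 10, 7, 17]
[... 1970 characters left out ...]
01, 12, 11, 94] [621.  11. 120.]
top blk [442.  211.5] [429, 208, 26, 8, 27] [613. -97. 120.]
top blk [474.5 212.5] [472, 209, 7, 7, 24] [ 612. -165.  120.]
top blk [293.8 258.4] [289, 253, 11, 12, 100] [508. 212. 120.]
top blk [369.5 282. ] [364, 276, 12, 12, 105] [464.  55. 120.]
top blk [  4.1 292.2] [0, 288, 10, 9, 72] [426. 810. 120.]
top blk [614.4 395.6] [591, 391, 49, 9, 380] [ 258. -422.  120.]
top blue [238.4 218.7] [202, 192, 74, 55, 2813] [597. 355.  20.]
top blue [240.9 211.2] [236, 206, 11, 11, 93] [615. 350.  20.]
top blue [221.  225.9] [216, 221, 11, 11, 95] [579. 396.  20.]
top blue [256.8 230.2] [252, 225, 11, 11, 95] [571. 310.  20.]
[563.5 112.1 150. ]
[571.5 111.4 150. ]
```

Findings so far:
- **Capstan:** axis at about (565,111), spokes at 29.5° + 90k.
- **Ring:** (738,65), which is 180 mm from the axis, as stated.
- **Driver:** (718,-8), so the carriage must go about 76 mm towards -y. That is about 218° clockwise.

I'll push with closed fingers on the robot side. First I'll check the tall can, then approach.

```bash
python3 - <<'E'
from h import *
def tri(a,b):
    P=[cam(n)[0]@np.c_[cam(n)[1],cam(n)[2]] for n in("scene","top")]
    X=cv2.triangulatePoints(P[0],P[1],np.array(a,float),np.array(b,float)); return (X[:3]/X[3]).ravel().round(0)
print("can",tri((173,153),(442,310)),"valve",tri((111,208),(503,267)),tri((168,206),(458,243)),"dial",tri((356,183),(339,124)),"hub",tri((293,160),(343,232)),"red",tri((257.7,197.6),(412.3,146.5)),"ring",tri((311.9,228.3),(367.6,148.1)))
E
python3 -m jog '{"xyz":[[0.57,-0.81,0],[0.57,-0.81,0],[0.57,-0.81,0],[0.57,-0.81,0],[0.57,-0.81,0],[0.57,-0.81,0],[0.57,-0.81,0],[0.57,-0.81,0],[0.57,-0.81,0],[0.57,-0.81,0]],"angular":[[0,0,0],[0,0,0],[0,0,0],[0,0,0],[0,0,0],[0,0,0],[0,0,0],[0,0,0],[0,0,0],[0,0,0]]}' 1
```

```text
can [414. -85. 127.] valve [ 501. -216.  117.] [ 548. -126.  121.] dial [758. 127. 244.] hub [564. 113. 144.] red [718.  -8. 243.] ring [738.  65. 155.]
time: 1.1
tool_pos: [307.7, 318.9, 190.2]
tcp_rot: [-3.138, 0.009, 1.198]
contact_force: [1.0, 0.4, -0.1]
grip_width: 16.2
```

```bash
python3 -m jog '{"xyz":[[0.57,-0.81,0],[0.57,-0.81,0],[0.57,-0.81,0],[0.57,-0.81,0],[0.57,-0.81,0],[0.57,-0.81,0],[0.57,-0.81,0],[0.57,-0.81,0],[0.57,-0.81,0]],"angular":[[0,0,0],[0,0,0],[0,0,0],[0,0,0],[0,0,0],[0,0,0],[0,0,0],[0,0,0],[0,0,0]]}'
python3 -m jog '{"xyz":[[0.57,-0.81,0],[0.57,-0.81,0],[0.57,-0.81,0],[0.57,-0.81,0],[0.57,-0.81,0],[0.57,-0.81,0],[0.57,-0.81,0],[0.5,-0.6,0],[0,0,0]],"angular":[[0,0,0],[0,0,0],[0,0,0],[0,0,0],[0,0,0],[0,0,0],[0,0,0],[0,0,0],[0,0,0]]}'
```

```text
time: 2.0
tool_pos: [411.8, 165.6, 187.8]
tcp_rot: [-3.133, 0.013, 1.198]
contact_force: [0.1, -0.1, -0.7]
grip_width: 0.7
time: 2.9
tool_pos: [503.8, 32.6, 184.7]
tcp_rot: [-3.127, 0.016, 1.195]
contact_force: [0.2, -0.0, -0.4]
grip_width: 0.5
```

```bash
python3 -m jog '{"xyz":[[0.3,-0.05,-0.8],[0.1,0,-0.85],[0,0,-0.85],[0,0,-0.85],[0,0,-0.85],[0,0,0]],"angular":[[0,0,0],[0,0,0],[0,0,0],[0,0,0],[0,0,0],[0,0,0]]}'
python3 - <<'E'
from h import *
for n in("scene","top"): cv2.imwrite(f"pics/{n}1.png",capture(n)[:,:,::-1])
E
```

```text
time: 3.5
tool_pos: [509.4, 35.2, 97.7]
tcp_rot: [-3.124, 0.015, 1.196]
contact_force: [-1.0, 0.0, 0.3]
grip_width: 0.6
```

View pics/top1.png

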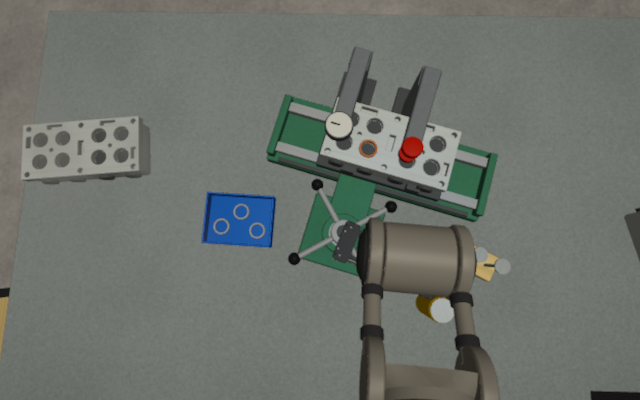

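View pics/scene1.png

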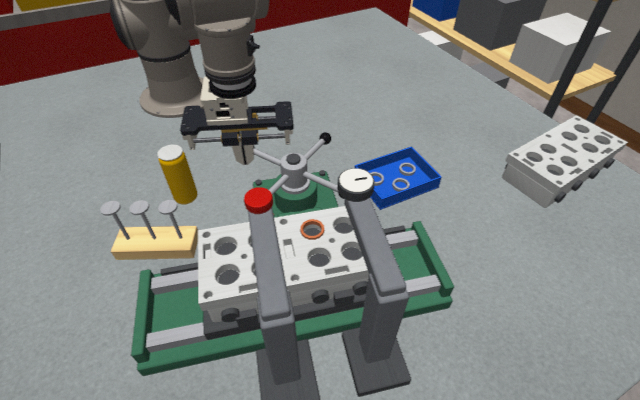

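The fingers are down at (509,35,98), between the spoke pointing at 209° and the one at 299°. In the top view they sit next to the hub, with no contact. Next is computing arc waypoints for the push.

```bash
cat > arc.py <<'E'
import numpy as np,sys
def way(th,r=85,d=26,ax=(565,111.5)):
    t=np.radians(th); return np.array(ax)+r*np.array([np.cos(t),np.sin(t)])-d*np.array([np.sin(t),-np.cos(t)])
if __name__=="__main__":
    a,b,n,x,y=map(float,sys.argv[1:6]); p=np.array([x,y])
    for th in np.linspace(a,b,int(n)):
        w=way(th); print(round(th,1),w.round(0),((w-p)/20).round(2)); p=w
E
python3 arc.py 209.5 134 11 509.4 35.2
```

```text
209.5 [504.  47.] [-0.28  0.59]
202.0 [496.  56.] [-0.4   0.43]
194.4 [489.  65.] [-0.34  0.48]
186.8 [484.  76.] [-0.27  0.52]
179.3 [480.  87.] [-0.2   0.55]
171.8 [477.  98.] [-0.13  0.57]
164.2 [476. 110.] [-0.05  0.58]
156.6 [477. 121.] [0.03 0.58]
149.1 [479. 133.] [0.1  0.58]
141.6 [482. 144.] [0.18 0.56]
134.0 [487. 155.] [0.25 0.53]
```

```bash
python3 -m jog '{"xyz":[[-0.28,0.59,0],[-0.4,0.43,0],[-0.34,0.48,0],[-0.27,0.52,0],[-0.2,0.55,0]],"angular":[[0,0,0],[0,0,0],[0,0,0],[0,0,0],[0,0,0]]}'
```

```text
time: 4.1
tool_pos: [480.3, 90.5, 103.3]
tcp_rot: [-3.134, 0.011, 1.195]
contact_force: [0.2, 0.4, 0.8]
grip_width: 0.4
```

```bash
python3 - <<'E'
from h import *
for n in("scene","top"): cv2.imwrite(f"pics/{n}2.png",capture(n)[:,:,::-1])
print(bot.get_obs()['contact_force'])
E
```

```text
[-0.15620642 -0.21243131  0.36530642]
```

View pics/top2.png

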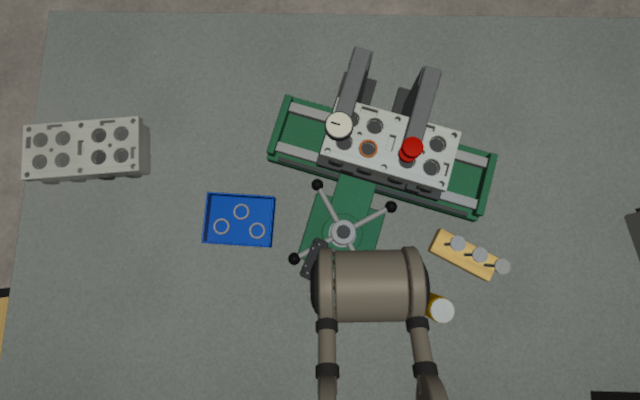

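View pics/scene2.png

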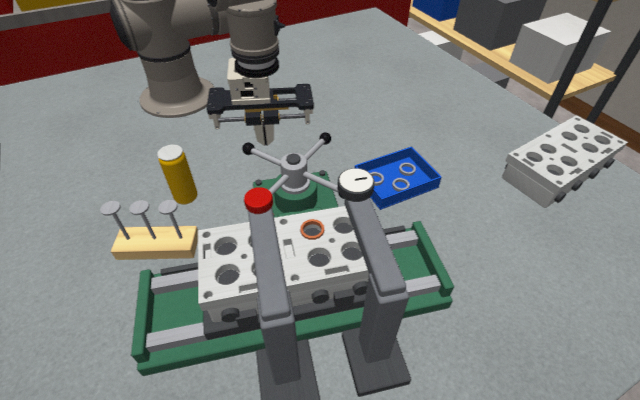

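```bash
python3 - <<'E'
from h import *
for P in ((509.4,35.2,97.7),(480.3,90.5,103.3),(464,55,120),(508,212,120)): print(P,proj("scene",P).round(0),proj("top",P).round(0))
im=cv2.imread("pics/scene2.png")[80:220,180:360]; cv2.imwrite("pics/c2.png",cv2.resize(im,None,fx=4,fy=4,interpolation=cv2.INTER_CUBIC))
im=cv2.imread("pics/scene1.png")[80:220,180:360]; cv2.imwrite("pics/c1.png",cv2.resize(im,None,fx=4,fy=4,interpolation=cv2.INTER_CUBIC))
E
```

```text
(509.4, 35.2, 97.7) [247. 173.] [378. 260.]
(480.3, 90.5, 103.3) [266. 154.] [352. 273.]
(464, 55, 120) [247. 149.] [370. 282.]
(508, 212, 120) [324. 139.] [294. 259.]
```

View pics/c1.png

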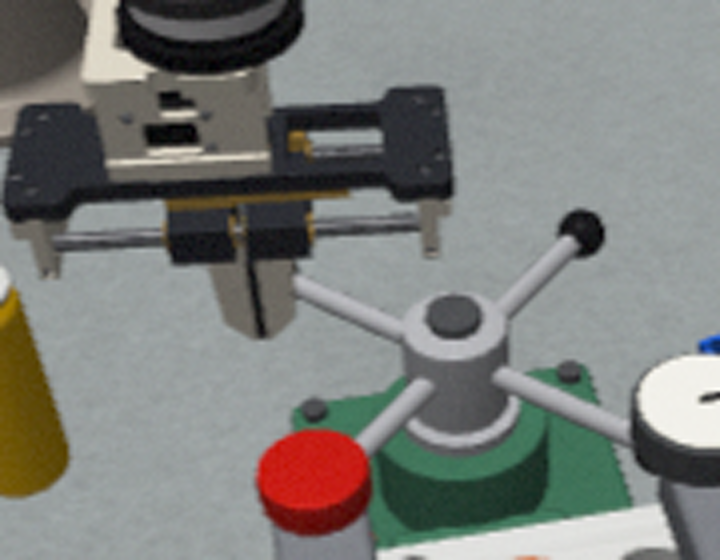

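View pics/c2.png

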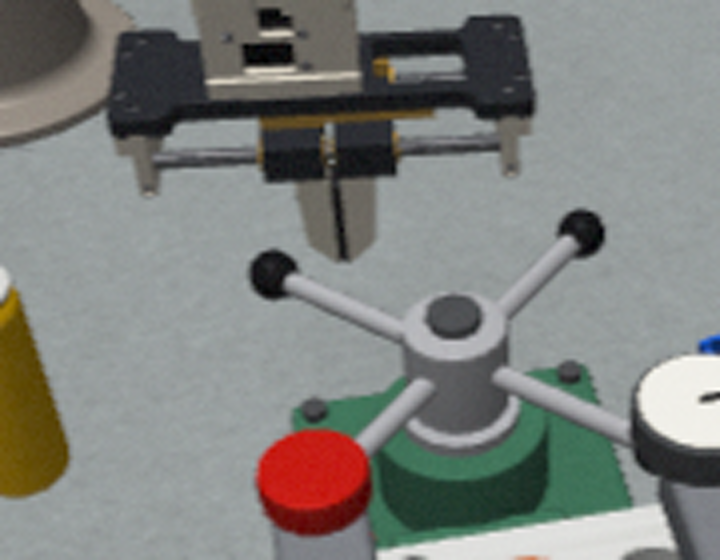

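```bash
python3 - <<'E'
from h import *
for z in (98,105,110,120,126,130): print(z,ray("scene",(245.5,164),z).round(0),ray("scene",(266,145),z).round(0))
for z in (160,170,190,200,210,220): print(z,proj("top",(509.4+35,35.2+88,z)).round(0),proj("scene",(509.4+35,35.2+88,z)).round(0))
im=cv2.imread("pics/top1.png")[190:310,280:440]; cv2.imwrite("pics/t1.png",cv2.resize(im,None,fx=5,fy=5,interpolation=cv2.INTER_CUBIC))
E
```

```text
98 [482.  43.  98.] [445. 104.  98.]
105 [490.  41. 105.] [453. 101. 105.]
110 [496.  39. 110.] [459.  99. 110.]
120 [507.  37. 120.] [471.  95. 120.]
126 [514.  35. 126.] [478.  93. 126.]
130 [518.  34. 130.] [483.  91. 130.]
160 [337. 241.] [292. 146.]
170 [338. 241.] [292. 142.]
190 [338. 241.] [291. 133.]
200 [338. 241.] [291. 129.]
210 [338. 240.] [291. 125.]
220 [338. 240.] [291. 120.]
```

View pics/t1.png

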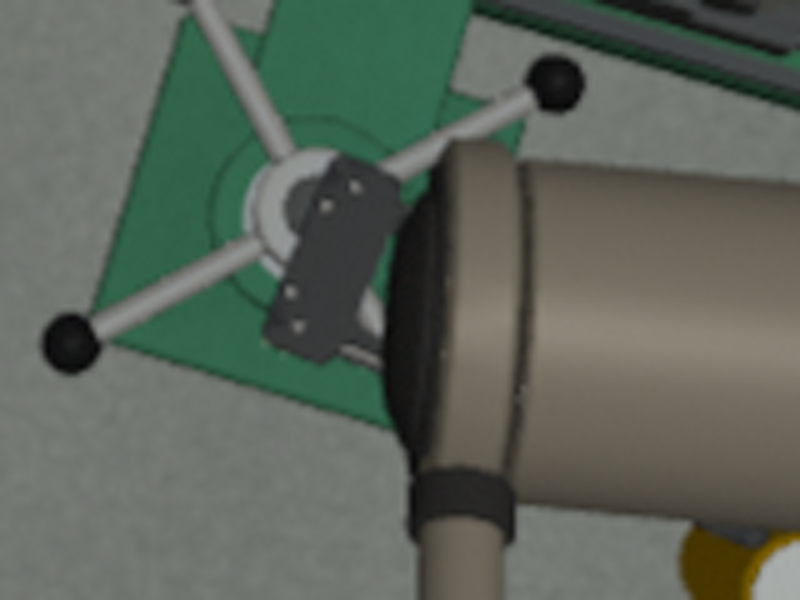

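The image shows the real fingertip about 20–25 mm higher than the reported TCP, at z≈122–128. So the fingers skimmed over the spoke and nothing moved. I'll lift, go back behind the spoke with yaw near 90°, and go deeper to a reported z≈80.

```bash
python3 -m jog '{"xyz":[[0,0,0.9],[0,0,0.9],[0.2,-0.6,0.5],[0.2,-0.8,0],[0.2,-0.8,0],[0.2,-0.8,0],[0.1,-0.2,0],[0,0,0]],"angular":[[0,0,0],[0,0,0],[0,0,0.9],[0,0,0.9],[0,0,0.9],[0,0,0.9],[0,0,0],[0,0,0]]}'
```

```text
time: 5.0
tool_pos: [499.7, 25.5, 151.4]
tcp_rot: [-3.135, 0.014, 1.589]
contact_force: [0.5, 0.7, -0.3]
grip_width: 0.4
```

```bash
python3 -m jog '{"xyz":[[0,0.05,-0.9],[0,0.05,-0.9],[0,0.05,-0.9],[0,0,-0.8],[0,0,0]],"angular":[[0,0,0],[0,0,0],[0,0,0],[0,0,0],[0,0,0]]}'
python3 - <<'E'
from h import *
for n in("scene","top"):
    im=capture(n); cv2.imwrite(f"pics/{n}3.png",im[:,:,::-1])
    if n=="scene": cv2.imwrite("pics/c3.png",cv2.resize(im[80:220,180:360,::-1],None,fx=4,fy=4,interpolation=cv2.INTER_CUBIC))
o=bot.get_obs(); print(o['tool_pos'],o['contact_force'],proj("scene",o['tool_pos']))
E
```

```text
time: 5.5
tool_pos: [499.6, 31.6, 79.6]
tcp_rot: [-3.137, 0.013, 1.578]
contact_force: [0.4, 0.0, -0.7]
grip_width: 0.6
[501.11232706  31.35914025  81.50435888] [ 0.65281658 -0.8118908   0.09892068] [244.65437055 177.12475629]
```

View pics/c3.png

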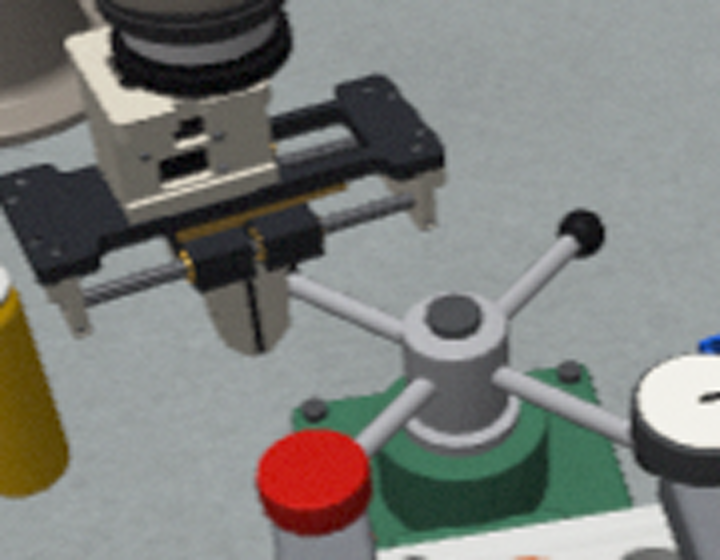

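In the crop the tip is at (245,168), so its real z is about 104 when 80 is reported. It sits beside the spoke and behind it. I'll go 7 mm deeper and start the push in short calls.

```bash
python3 arc.py 209.5 134 11 501 31.5; python3 -m jog '{"xyz":[[0,0,-0.4],[0.15,0.7,-0.05],[-0.4,0.43,-0.05],[-0.34,0.48,-0.05],[-0.27,0.52,-0.05]],"angular":[[0,0,0],[0,0,0],[0,0,0],[0,0,0],[0,0,0]]}'
```

```text
209.5 [504.  47.] [0.14 0.78]
202.0 [496.  56.] [-0.4   0.43]
194.4 [489.  65.] [-0.34  0.48]
186.8 [484.  76.] [-0.27  0.52]
179.3 [480.  87.] [-0.2   0.55]
171.8 [477.  98.] [-0.13  0.57]
164.2 [476. 110.] [-0.05  0.58]
156.6 [477. 121.] [0.03 0.58]
149.1 [479. 133.] [0.1  0.58]
141.6 [482. 144.] [0.18 0.56]
134.0 [487. 155.] [0.25 0.53]
time: 6.1
tool_pos: [490.1, 75.7, 73.3]
tcp_rot: [3.127, 0.016, 1.575]
contact_force: [3.7, -4.0, 1.2]
grip_width: 0.4
```

Contact now reads about 5 N, as the capstan should give. Continuing the push.

```bash
python3 -m jog '{"xyz":[[-0.3,0.5,-0.03],[-0.2,0.55,-0.03],[-0.13,0.57,-0.03],[-0.05,0.58,-0.03],[0.03,0.58,-0.03],[0.1,0.58,-0.03]],"angular":[[0,0,-0.4],[0,0,-0.4],[0,0,-0.4],[0,0,-0.4],[0,0,-0.4],[0,0,-0.4]]}'
python3 - <<'E'
from h import *
for n in("scene","top"):
    im=capture(n); cv2.imwrite(f"pics/{n}4.png",im[:,:,::-1]); 
    for c,s in blobs(masks(im)["cop"]):
        if s[4]<300: print(n,c,ray(n,c,155).round(0))
E
```

```text
time: 6.7
tool_pos: [475.3, 146.5, 71.2]
tcp_rot: [3.125, 0.022, 1.317]
contact_force: [-0.5, -3.6, 0.7]
grip_width: 0.1
scene [297.8 231. ] [733.  43. 155.]
top [378.5 151.3] [731.  41. 155.]
```

View pics/scene4.png

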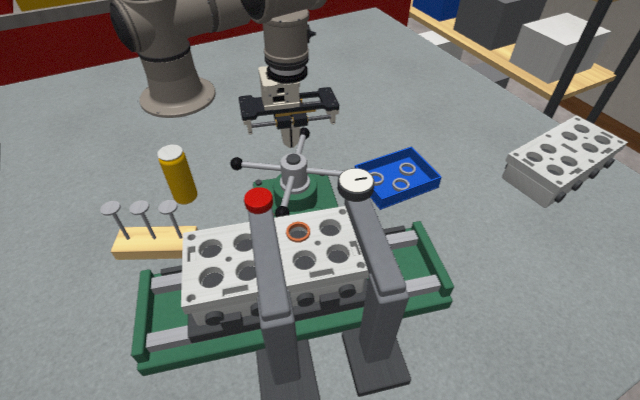

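View pics/top4.png

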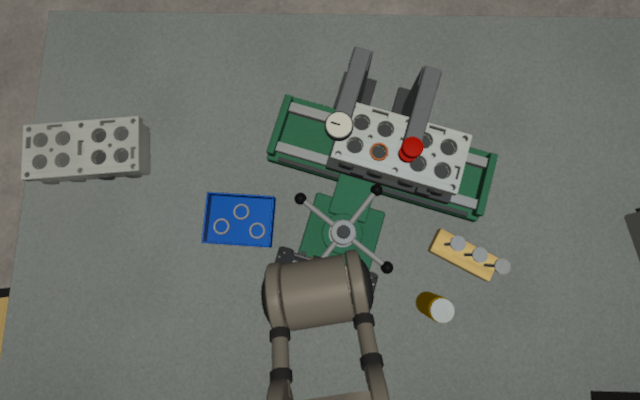

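The ring has moved 24 mm towards the driver (top px (378,151), scene px (298,231)), and the spoke is at about 141°. Continuing this push to about 117°.

```bash
python3 -m jog '{"xyz":[[0.22,0.55,-0.02],[0.3,0.5,-0.02],[0.35,0.45,0]],"angular":[[0,0,-0.6],[0,0,-0.6],[0,0,-0.4]]}'
python3 -m jog '{"xyz":[[-0.2,-0.4,0.2],[-0.1,-0.1,0.9],[0,0,1],[0,-0.2,1],[0,-0.8,0.6],[0,-1,0],[0,-1,0],[0.1,-1,0],[0.2,-1,0]],"angular":[[0,0,0],[0,0,0],[0,0,0.6],[0,0,0.9],[0,0,0.9],[0,0,0.9],[0,0,0.9],[0,0,0.5],[0,0,0]]}'
```

```text
time: 7.1
tool_pos: [488.7, 176.5, 69.8]
tcp_rot: [3.13, 0.026, 1.151]
contact_force: [-0.6, -4.0, 0.6]
grip_width: 0.5
time: 8.0
tool_pos: [477.4, 61.6, 147.1]
tcp_rot: [3.138, 0.028, 1.689]
contact_force: [0.8, -0.2, -0.3]
grip_width: 0.4
```

```bash
python3 -m jog '{"xyz":[[0.5,-0.8,0],[0.5,-0.8,0],[0,0,0]],"angular":[[0,0,0],[0,0,0],[0,0,0]]}'
cat > look.py <<'E'
from h import *
import sys
k=sys.argv[1]; cop=[]
for n in("scene","top"):
    im=capture(n); cv2.imwrite(f"pics/{n}{k}.png",im[:,:,::-1]); M=masks(im)
    for c,s in blobs(M["cop"]):
        P=ray(n,c,155)
        if s[4]<350 and abs(P[0]-720)<60 and abs(P[1]-30)<90: print(n,"ring",c,s[4],P.round(1))
    for c,s in blobs(M["blk"],20):
        P=ray(n,c,120)[:2]-[565,111.5]
        if s[4]<200 and 105<np.hypot(*P)<125: print(n,"ball",c,P.round(0),np.degrees(np.arctan2(P[1],P[0])).round(1))
    c,s=[b for b in blobs(M["red"],50)][0]; print(n,"red",c,s,ray(n,c,245).round(1))
o=bot.get_obs(); print(o['time'],o['tool_pos'].round(1))
E
python3 look.py 5
```

```text
time: 8.3
tool_pos: [494.2, 25.2, 147.8]
tcp_rot: [3.139, 0.027, 1.693]
contact_force: [0.6, 0.0, -0.7]
grip_width: 0.4
scene ring [293.4 231.6] 219 [731.   36.9 155. ]
scene ball [321.9 135.8] [-67. 102.] 123.4
scene ball [244.5 150.5] [-98. -62.] -147.7
scene red [257.6 197.7] [245, 188, 27, 21, 446] [720.1  -7.8 245. ]
top ring [381.5 152. ] 108 [729.8  35.  155. ]
top ball [313.1 186.5] [96. 65.] 34.0
top ball [389.7 201.3] [ 67. -98.] -55.8
top ball [295.8 262.2] [-64.  96.] 123.7
top red [412.3 146.5] [402, 137, 21, 20, 322] [717.   -8.8 245. ]
8.4 [493.3  26.9 147.6]
```

View pics/scene5.png

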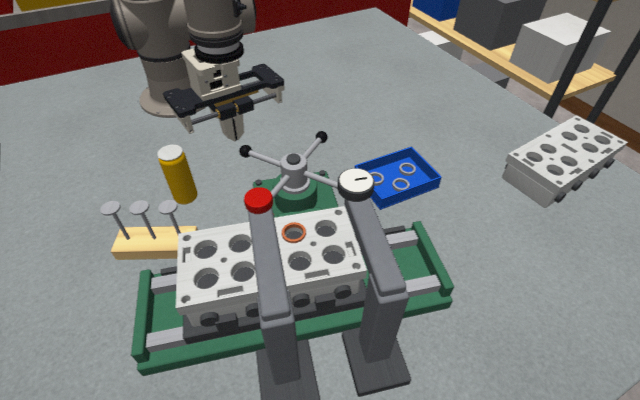

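Spokes are at 33.8° + 90k and the ring at (730,36), so 30 mm are done and about 46 mm (132°) remain. Second push on the spoke at 214°.

```bash
python3 -m jog '{"xyz":[[0.6,-0.1,-0.5],[0,0.05,-0.95],[0,0.05,-0.95],[0,0.05,-0.9],[0,0,-0.4],[0,0,0]],"angular":[[0,0,0],[0,0,0],[0,0,0],[0,0,0],[0,0,0],[0,0,0]]}'; python3 arc.py 214 117 13 506 26
```

```text
time: 9.0
tool_pos: [505.5, 31.5, 69.0]
tcp_rot: [3.14, 0.025, 1.701]
contact_force: [0.2, 0.3, 0.7]
grip_width: 0.2
214.0 [509.  42.] [0.15 0.82]
205.9 [500.  51.] [-0.46  0.43]
197.8 [492.  61.] [-0.39  0.49]
189.8 [486.  71.] [-0.32  0.54]
181.7 [481.  83.] [-0.24  0.58]
173.6 [478.  95.] [-0.16  0.61]
165.5 [476. 108.] [-0.07  0.62]
157.4 [477. 120.] [0.02 0.63]
149.3 [479. 132.] [0.1  0.62]
141.2 [482. 144.] [0.19 0.6 ]
133.2 [488. 156.] [0.27 0.56]
125.1 [495. 166.] [0.35 0.52]
117.0 [503. 175.] [0.42 0.47]
```

```bash
python3 -m jog '{"xyz":[[0.1,0.5,0],[-0.46,0.43,0],[-0.39,0.49,0],[-0.32,0.54,0],[-0.24,0.58,0],[-0.16,0.6,0],[-0.07,0.6,0]],"angular":[[0,0,0],[0,0,-0.3],[0,0,-0.4],[0,0,-0.4],[0,0,-0.5],[0,0,-0.5],[0,0,-0.5]]}'
```

```text
time: 9.7
tool_pos: [482.0, 107.6, 74.4]
tcp_rot: [3.123, 0.031, 1.42]
contact_force: [0.6, -4.9, -1.2]
grip_width: 0.4
```

```bash
python3 look.py 6
```

```text
scene ring [285.9 232.5] 159 [727.1  25.7 155. ]
scene ball [349.9 158.9] [ 25. 116.] 77.6
scene ball [234.2 179.1] [ -28. -109.] -104.2
scene ball [307.  207.9] [103. -20.] -10.9
scene red [257.7 197.7] [245, 188, 27, 21, 451] [720.2  -7.7 245. ]
top ring [389.4 154.5] 119 [724.7  18.7 155. ]
top ball [290.  216.2] [ 31. 112.] 74.5
top ball [396.  248.3] [ -31. -111.] -105.7
top red [412.2 146.5] [402, 137, 21, 20, 319] [717.   -8.6 245. ]
9.8 [482.  108.9  74.5]
```

```bash
python3 -m jog '{"xyz":[[-0.05,0.6,-0.05],[0.05,0.62,-0.05],[0.12,0.61,0],[0.22,0.58,0],[0.3,0.54,0],[0.36,0.48,0],[0,0,0]],"angular":[[0,0,-0.5],[0,0,-0.5],[0,0,-0.5],[0,0,-0.5],[0,0,-0.5],[0,0,-0.4],[0,0,0]]}'; python3 look.py 7
```

```text
time: 10.5
tool_pos: [504.2, 175.1, 76.2]
tcp_rot: [3.118, 0.037, 1.12]
contact_force: [1.1, 0.4, -0.7]
grip_width: 0.3
scene ring [280.  233.9] 68 [725.2  16.5 155. ]
scene ball [327.6 138.3] [-54. 109.] 116.5
scene ball [248.9 146.7] [-105.  -50.] -154.8
scene red [257.6 197.7] [245, 188, 27, 21, 447] [720.1  -7.8 245. ]
top ring [394.7 157.4] 78 [718.8   7.8 155. ]
top ball [318.9 183.1] [103.  52.] 26.9
top ball [392.1 208.5] [  52. -103.] -63.4
top ball [367.2 283.1] [-103.  -52.] -153.5
top red [412.3 146.5] [402, 137, 21, 20, 322] [717.   -8.8 245. ]
10.6 [503.4 174.4  76.1]
```

Spokes are now at 26.7° + 90k. Total turn is about 183°, which is 64 mm at 20 mm/rad. Before the last push I'll refine the target distance with ellipse fits on the initial images, where nothing was hidden.

```bash
python3 - <<'E'
from h import *
ims={n:cv2.imread(f"pics/{n}0.png")[:,:,::-1].copy() for n in("scene","top")}
out=[]
for n,cr in (("scene",(185,245,235,335)),("top",(130,180,355,430))):
    a=ims[n][cr[0]:cr[1],cr[2]:cr[3],::-1]; out.append(cv2.resize(a,None,fx=7,fy=7,interpolation=cv2.INTER_NEAREST))
cv2.imwrite("pics/z_s.png",out[0]); cv2.imwrite("pics/z_t.png",out[1])
for n in ims:
    M=masks(ims[n])
    for k,z,near in (("cop",155,(738,65)),("red",245,(718,-8))):
        cs,_=cv2.findContours(M[k].astype(np.uint8),cv2.RETR_EXTERNAL,cv2.CHAIN_APPROX_NONE)
        for c in cs:
            if len(c)<20: continue
            e=cv2.fitEllipse(cv2.convexHull(c)) if len(cv2.convexHull(c))>=5 else None
            if e is None: continue
            P=ray(n,e[0],z)
            if np.hypot(P[0]-near[0],P[1]-near[1])<30: print(n,k,np.round(e[0],2),np.round(e[1],1),P.round(1))
E
```

```text
scene cop [311.87 228.82] [19.5 23.8] [739.8  65.  155. ]
scene red [257.57 197.61] [20.  27.8] [719.9  -7.8 245. ]
top cop [367.75 148.09] [17.5 17.8] [737.6  63.4 155. ]
top red [406.78 153.79] [13.5 16.7] [703.1   1.4 245. ]
top red [412.28 146.47] [19.4 20.4] [717.1  -8.8 245. ]
```

View pics/z_s.png

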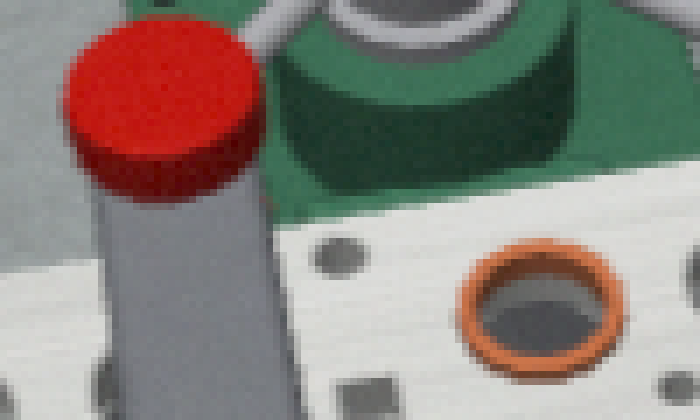

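View pics/z_t.png

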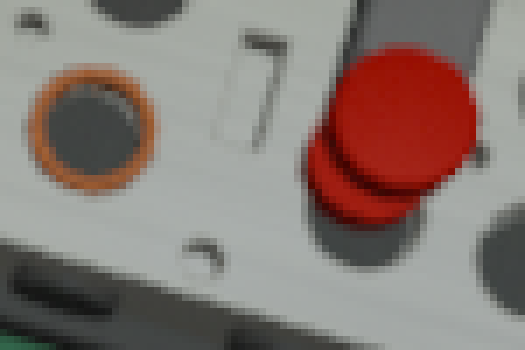

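Distance is 75.5 mm from the scene view and 75.0 mm from the top view, so about 75 mm. That leaves about 11 mm (32°). Going back for the third spoke, now at 206.7°.

```bash
python3 -m jog '{"xyz":[[-0.3,-0.4,0.2],[-0.2,-0.1,0.9],[0,0,1],[0,-0.2,1],[0,-0.8,0.6],[0,-1,0],[0,-1,0],[0,-1,0],[0,-1,0],[0.1,-1,0]],"angular":[[0,0,0],[0,0,0],[0,0,0.6],[0,0,0.9],[0,0,0.9],[0,0,0.9],[0,0,0.9],[0,0,0.5],[0,0,0],[0,0,0]]}'
python3 look.py 8
```

```text
time: 11.6
tool_pos: [487.9, 35.1, 157.1]
tcp_rot: [3.115, 0.039, 1.646]
contact_force: [0.8, 0.4, 0.3]
grip_width: 0.2
scene ring [280.  233.9] 68 [725.2  16.5 155. ]
scene ball [327.6 138.2] [-54. 109.] 116.5
scene ball [248.8 146.7] [-106.  -50.] -154.7
scene red [257.7 197.6] [245, 188, 27, 21, 445] [720.   -7.6 245. ]
top ring [394.7 157.4] 78 [718.8   7.8 155. ]
top ball [318.9 183.1] [103.  52.] 26.9
top ball [392.1 208.5] [  52. -103.] -63.4
top ball [292.7 256.2] [-52. 103.] 116.8
top red [412.3 146.5] [402, 137, 21, 20, 322] [717.   -8.8 245. ]
11.7 [488.3  34.1 157. ]
```

```bash
python3 -m jog '{"xyz":[[0.5,-0.25,-0.6],[0,0.05,-0.95],[0,0.05,-0.95],[0,0.05,-0.95],[0,0,-0.85],[0,0,0]],"angular":[[0,0,0],[0,0,0],[0,0,0],[0,0,0],[0,0,0],[0,0,0]]}'; python3 arc.py 206.7 177 6 498 31
```

```text
time: 12.3
tool_pos: [499.1, 33.0, 65.9]
tcp_rot: [3.112, 0.039, 1.646]
contact_force: [-0.3, -0.5, -0.7]
grip_width: 0.3
206.7 [501.  50.] [0.14 0.95]
200.8 [495.  57.] [-0.3   0.35]
194.8 [489.  65.] [-0.26  0.38]
188.9 [485.  73.] [-0.22  0.4 ]
182.9 [481.  81.] [-0.18  0.42]
177.0 [479.  90.] [-0.13  0.44]
```

```bash
python3 -m jog '{"xyz":[[0.1,0.75,0.1],[-0.3,0.35,0.05],[-0.26,0.38,0],[-0.22,0.4,0],[-0.18,0.42,0]],"angular":[[0,0,0],[0,0,0],[0,0,-0.2],[0,0,-0.3],[0,0,-0.3]]}'; python3 look.py 9
```

```text
time: 12.8
tool_pos: [484.9, 78.9, 70.3]
tcp_rot: [3.105, 0.042, 1.562]
contact_force: [1.7, -2.9, -1.2]
grip_width: 0.5
scene ring [277.7 234.3] 25 [724.3  13.  155. ]
scene ball [341.8 147.8] [-12. 119.] 96.0
scene ball [239.5 192. ] [  10. -112.] -85.1
scene ball [326.9 205.1] [114.  15.] 7.3
scene red [257.4 197.6] [244, 188, 28, 21, 458] [719.8  -8.  245. ]
top ring [398.5 159.9] 73 [7.136e+02 1.000e-01 1.550e+02]
top ball [338.6 177.8] [116.  10.] 5.1
top ball [397.9 228.9] [   9. -115.] -85.5
top ball [287.7 235.3] [ -9. 115.] 94.5
top red [412.3 146.5] [402, 137, 21, 20, 320] [717.   -8.8 245. ]
12.9 [484.1  79.9  70.2]
```

View pics/top9.png

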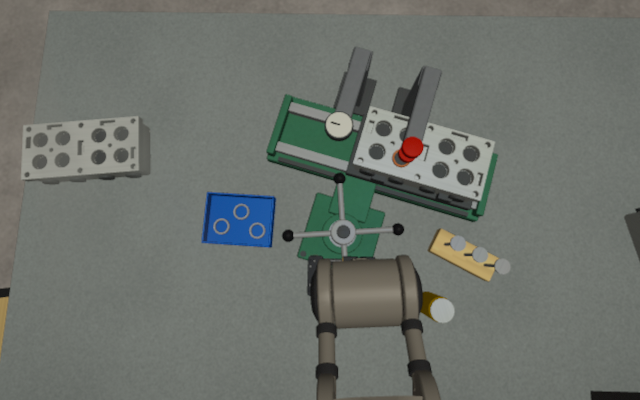

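Only about 4 mm remains. I'll cross-check the travel by matching head features between the first and current top views.

```bash
cat > disp.py <<'E'
from h import *
import sys
k=sys.argv[1]; u=-np.array([.259,.966])
for n,cr in (("top",(125,182,424,450)),("top",(108,140,362,390)),("scene",(228,300,200,244))):
    a=cv2.imread(f"pics/{n}0.png",0).astype(np.float32); b=cv2.imread(f"pics/{n}{k}.png",0).astype(np.float32)
    U=4
    T=cv2.resize(a[cr[0]:cr[1],cr[2]:cr[3]],None,fx=U,fy=U,interpolation=cv2.INTER_CUBIC)
    y0,x0=max(cr[0]-30,0),max(cr[2]-60,0)
    S=cv2.resize(b[y0:cr[1]+30,x0:cr[3]+60],None,fx=U,fy=U,interpolation=cv2.INTER_CUBIC)
    r=cv2.matchTemplate(S,T,cv2.TM_CCOEFF_NORMED); _,v,_,l=cv2.minMaxLoc(r)
    c0=np.array([(cr[2]+cr[3])/2,(cr[0]+cr[1])/2]); d=np.array([x0+l[0]/U-cr[2],y0+l[1]/U-cr[0]])
    D=(ray(n,c0+d,150)-ray(n,c0,150))[:2]; print(n,round(v,3),d,D.round(1),"along -y: %.1f"%(D@u))
E
python3 disp.py 9
```

```text
top 0.978 [33.75  9.75] [-19.5 -68.9] along -y: 71.6
top 0.853 [ 2.   25.75] [-55.8  -4.2] along -y: 18.5
scene 0.878 [-49.25   9.  ] [-18.8 -67.3] along -y: 69.9
```

Matching gives 71.6 mm (top) and 69.9 mm (scene), against 71.5 mm from the spoke angle. The second top match locked onto the wrong feature, so I'm ignoring it. About 3.6 mm (10°) to go.

```bash
python3 -m jog '{"xyz":[[-0.15,0.38,0],[-0.08,0.35,0],[0,0,0]],"angular":[[0,0,-0.2],[0,0,-0.2],[0,0,0]]}'; python3 look.py 10; python3 disp.py 10
```

```text
time: 13.2
tool_pos: [480.3, 93.7, 71.5]
tcp_rot: [3.103, 0.042, 1.525]
contact_force: [-0.2, 0.2, -0.1]
grip_width: 0.5
scene ball [346.7 153.3] [  7. 119.] 86.4
scene ball [236.  185.3] [ -10. -112.] -95.2
scene ball [317.4 207.3] [111.  -3.] -1.5
scene red [257.7 197.7] [245, 188, 27, 21, 449] [720.2  -7.7 245. ]
top ring [400.  161.3] 71 [710.7  -3.  155. ]
top ball [287.9 226.7] [  9. 115.] 85.6
top ball [397.9 237.6] [  -9. -115.] -94.5
top red [412.2 146.5] [402, 137, 21, 20, 318] [717.   -8.6 245. ]
13.3 [480.4  93.3  71.4]
top 0.977 [35.25 10.  ] [-19.9 -72. ] along -y: 74.7
top 0.85 [ 3.5  26.25] [-56.8  -7.3] along -y: 21.8
scene 0.868 [-51.75   9.5 ] [-19.6 -70.6] along -y: 73.3
```

```bash
python3 - <<'E'
from h import *
from scipy.optimize import least_squares
for k in ("0","10"):
    im=cv2.imread(f"pics/top{k}.png")[:,:,::-1].copy(); M=masks(im)["cop"].astype(np.uint8)
    M[:, :355]=0; M[:,425:]=0; M[:130]=0; M[180:]=0
    cs,_=cv2.findContours(M,cv2.RETR_EXTERNAL,cv2.CHAIN_APPROX_NONE); c=max(cs,key=cv2.contourArea)[:,0].astype(float)
    P=np.array([ray("top",q,155)[:2] for q in c])
    print(k,len(c),c.min(0),c.max(0))
    if k=="0": e=cv2.minEnclosingCircle(c.astype(np.float32)); print(e, ray("top",e[0],155))
    np.save(f"c{k}.npy",c)
p=proj("top",(718.5,-8.3,155)); print("ring px if under driver (both-view mean)",p, "top-only",proj("top",(717.1,-8.8,155)))
im=cv2.imread("pics/top10.png")[135:180,375:435]; cv2.imwrite("pics/z10.png",cv2.resize(im,None,fx=10,fy=10,interpolation=cv2.INTER_NEAREST))
im=cv2.imread("pics/scene10.png")[185:265,225:325]; cv2.imwrite("pics/zs10.png",cv2.resize(im,None,fx=7,fy=7,interpolation=cv2.INTER_NEAREST))
E
```

```text
0 48 [359. 140.] [376. 156.]
((367.8823547363281, 148.05882263183594), 8.94533920288086) [737.65116252  63.12844599 155.        ]
10 52 [394. 151.] [410. 167.]
ring px if under driver (both-view mean) [402.55323529 157.67800248] top-only [402.80355027 158.34390363]
```

View pics/z10.png

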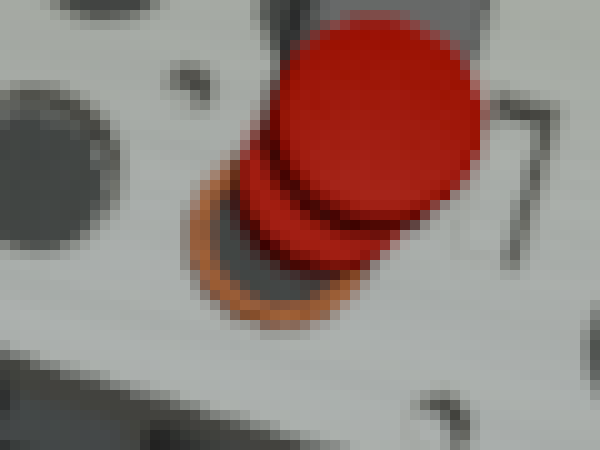

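View pics/zs10.png

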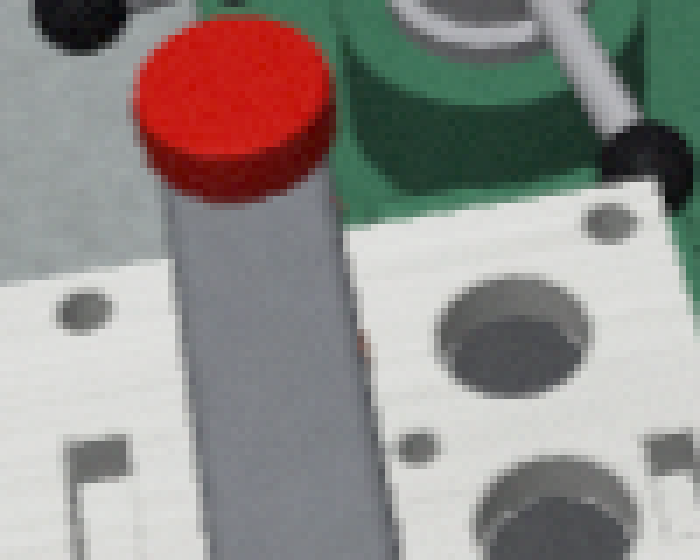

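The top view shows the ring's visible arc at left edge 394 and bottom edge 167. That puts its centre near (402.7,159), against (402.6–402.8,158) expected under the driver. Travel is 74.6 mm of about 75, so I'll nudge slightly and then back away.

```bash
python3 -m jog '{"xyz":[[0,0.1,0],[0,0,0]],"angular":[[0,0,0],[0,0,0]]}'; python3 look.py 11 | grep -v red; python3 disp.py 11
```

```text
time: 13.5
tool_pos: [480.4, 94.7, 71.4]
tcp_rot: [3.104, 0.043, 1.526]
contact_force: [-0.1, -0.6, 0.9]
grip_width: 0.2
scene ball [347.  153.6] [  9. 119.] 85.9
scene ball [235.9 185.1] [ -11. -112.] -95.5
scene ball [317.  207.4] [111.  -4.] -1.9
top ring [400.  161.2] 70 [711.  -3. 155.]
top ball [287.8 226.2] [ 10. 116.] 85.1
top ball [397.9 238.1] [ -10. -115.] -95.0
13.6 [480.4  94.8  71.4]
top 0.977 [35.25 10.  ] [-19.9 -72. ] along -y: 74.7
top 0.85 [ 3.5  26.25] [-56.8  -7.3] along -y: 21.8
scene 0.87 [-52.    9.5] [-19.8 -71. ] along -y: 73.7
```

Turned about 214° (74.8 mm), which is within measurement error of the target. Now backing off and lifting clear.

```bash
python3 -m jog '{"xyz":[[-0.1,-0.6,0],[-0.2,-0.6,0.1],[-0.1,0,0.9],[0,0,1],[0,0,1],[0,0,1],[0,0,1],[-0.5,0.5,0.5],[-0.5,0.5,0],[0,0,0]],"angular":[[0,0,0],[0,0,0],[0,0,0],[0,0,0],[0,0,0],[0,0,0],[0,0,0],[0,0,0],[0,0,0],[0,0,0]]}'
python3 -m jog '{"xyz":[[-0.3,0.8,0],[-0.3,0.8,0],[-0.3,0.8,0],[-0.3,0.8,0],[0,0,0],[0,0,0],[0,0,0]],"angular":[[0,0,0],[0,0,0],[0,0,0],[0,0,0],[0,0,0],[0,0,0],[0,0,0]]}'; python3 look.py 12; python3 disp.py 12
```

```text
time: 14.6
tool_pos: [445.4, 83.6, 184.3]
tcp_rot: [3.109, 0.043, 1.521]
contact_force: [0.0, 0.3, 0.6]
grip_width: 0.7
time: 15.3
tool_pos: [415.2, 149.1, 178.0]
tcp_rot: [3.12, 0.046, 1.526]
contact_force: [0.2, 0.8, -0.4]
grip_width: 0.4
scene ball [274.2 134.1] [-120.   14.] 173.5
scene ball [347.  153.6] [  9. 119.] 85.9
scene ball [235.9 185. ] [ -11. -112.] -95.6
scene ball [317.  207.4] [111.  -4.] -1.9
scene red [257.7 197.5] [245, 188, 27, 20, 441] [719.8  -7.6 245. ]
top ring [400.1 161.2] 71 [711.   -3.2 155. ]
top ball [287.8 226.2] [ 10. 116.] 85.1
top ball [397.8 238. ] [ -10. -115.] -94.9
top ball [337.  288.4] [-115.   10.] 174.9
top red [412.2 146.5] [402, 137, 21, 20, 318] [717.   -8.6 245. ]
15.4 [415.4 148.9 178.2]
top 0.977 [35.25 10.  ] [-19.9 -72. ] along -y: 74.7
top 0.849 [ 3.5  26.25] [-56.8  -7.3] along -y: 21.8
scene 0.869 [-52.    9.5] [-19.8 -71. ] along -y: 73.7
```

View pics/scene12.png

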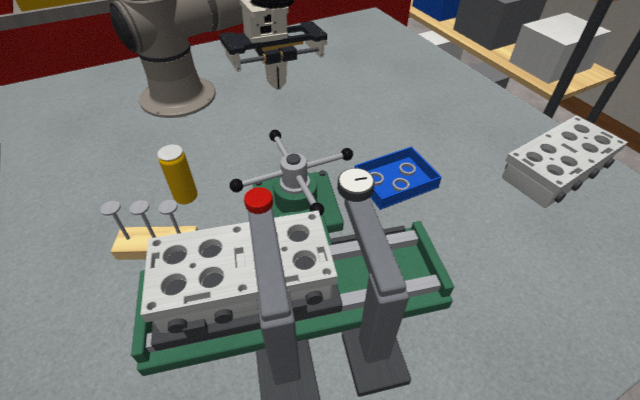

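View pics/top12.png

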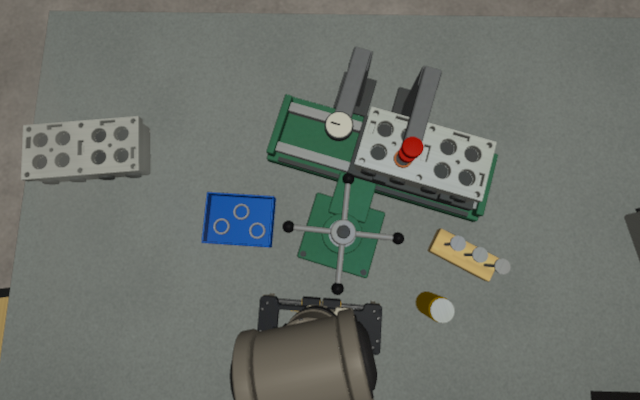

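The final views show the ring under the red cap (top px about (402,159)) and the spokes at 85° + 90k, unchanged since the arm retreated. The tray is where it began and the arm is clear of everything. Handing in.

```bash
python3 -c "
from plant import bot
print(bot.close_job())"
```

```text
the job is handed in; nothing more can be done
None
```

I turned the capstan clockwise about 214° with three spoke pushes, using closed fingers. That fed the ring bore about 75 mm towards -y, so it now stands under the red-capped driver. I then backed the arm clear and handed the job in at about 15 s of the 45 s allowed.

**Last checks**
- **Distance needed:** 75.0 mm from the top view and 75.5 mm from the scene view.
- **Distance travelled:** 74.8 mm from the spoke angle, 74.7 mm by matching head features in the top view, and 73.7 mm by the same match in the scene view. The scene figure is about 1 mm short of the other two.
- **Ring position:** the part of the ring still visible in the top view fits it being centred under the driver to about 1 mm. The driver's arm hides the ring in the scene view, so I could not check it there.
- **Afterwards:** the capstan stayed put once the arm left, and the tray looks unmoved. Push forces in the readings were about 5 N.

**What went wrong or disagreed**
- **First push missed:** the fingers passed over the spoke without moving anything. The images put the real fingertip about 20–25 mm higher than the reported TCP, so I went deeper for the remaining pushes.
- **One bad match:** a second feature match in the top view locked onto the wrong spot (it gave 21.8 mm), so I ignored it.

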